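# Put the spare bearing away in the touch-latch drawer

## Robot

A 6-joint arm with a two-finger parallel gripper is mounted at the origin on a cart in front of the work surface, level with it; the furniture and walls round the work are solid. World frame = base frame: x ahead of the robot, y to its left, z up, the work surface at z = 0. Lengths are in m, angles in rad, forces in N, time in s.
With the tool pointing down it reaches from about 0.3 to 0.875 m from the base axis. Payload 6.4 kg.
Tool frame: the origin (TCP) lies between the finger pads; the fingertips stand 19 mm ahead of it and the grasp point (between the pads) is the TCP (ctrl.tips_ahead is the z of the fingertips in the tool frame, in m); z points along the fingers, y is the line along which they close (so a half turn about z gives the same grasp; the last joint's range is limited). The gripper opens to 85 mm and grips with 20 to 120 N. Pads are 22 mm wide; open, the fingers measure 114 mm over their backs; the gripper's body (76 mm by 85 mm) begins 54 mm behind the grasp point. The pads swing forward as they close: fully open they stand 13 mm farther back than shut.
Start: joints at [-1.334, 0.181, 1.607, -0, 1.354, -0.206], TCP at [0.246, -0.52, 0.25] pointing down, gripper open.
Joint ranges: [-2.99, 2.99], [-0.89, 2.07], [0.3, 2.58], [-1.14, 4.28], [0, 2.63], [-3.12, 3.12]. Speed limits (rad/s): [2.57, 2.57, 3.01, 3.14, 3.14, 3.14].

## Interface

Orientations are given as a unit quaternion [w, x, y, z].
In Python, from bench import readout, vision, ctrl gives the robot as it stands.
- The arm moves only by the tool play_rows, never from a script. Its arguments are lists of equal length, an entry for each row: "xyz": the shift along the tool's x, y, z in mm, a list of three; "rot": the turn, a rotation vector about the tool's x, y, z in rad, a list of three; "grip": the opening, from 0 (shut) to 1 (fully open). In form: {"xyz": [[x, y, z], ...], "rot": [[rx, ry, rz], ...], "grip": [grip, ...]}. A call has exactly 10 rows; each row is the pose to reach, as a shift and turn from the pose commanded when the call began, along the tool's axes at that moment; what a row does not reach only later rows make up. A row lasts 1/8 s, in which the tool goes at most 62.5 mm and 10.7 degrees, less where a joint would pass 70% of its speed; a pose out of reach is approached as far as the arm can. A call with a gripper value outside its range is refused whole. The fingers move at their own pace and stop on an object; the grip force is fixed at half the most. Time passes only in rows, so rows that repeat a pose let the fingers close, or fill a call up. It gives the time, the measured TCP pose, the force, the opening and the grip force at its end, in the units of the state.
- readout.get_obs(): the state, without advancing time (a new reading comes with each control period).
- vision.camera(name): name is "side" or "top"; returns a dict with "color" (384x512x3 uint8, red, green, blue), "depth" (384x512 float32, m along the optical axis (not along the pixel's ray), 0 where there is no reading), "camera_matrix" (3x3 intrinsics, pixels), "k1" (the pictures are not rectified: a ray, as slopes to the right and down, at radius r is drawn at 1 + k1 r^2 times it, then the intrinsics apply), "extrinsics" (4x4, takes a point from camera to world coordinates). Camera axes: x right, y down, z forward; pixel columns grow to the right and rows downward; lengths in m; the calibration is good to about 2 mm. A picture is of the moment at which its call begins.
- ctrl.hand_in(): hands the job in; it is judged then, once.
The state is a dict: "time_s": time; "q": joint angles; "dq": joint speeds; "joint_efforts": joint torques, N m; "eef_pos": TCP position; "eef_rot": TCP orientation; "wrist_force": force on the tool from outside, world axes, zero at the start; "torque": the same for the moment, N m; "opening": opening from 0.0 (shut) to 1.0 (fully open); "grasp_force": force on a finger pad.
Only numpy, scipy, OpenCV 4.12 (cv2) and the standard library are available. Lean on these libraries where they do the work, as an engineer would, in place of code of your own. Each camera call takes 0.05 s, during which the arm holds its last target. There are 200 camera calls.

## Task

Put the ball bearing away: lay it flat in the open drawer of the low grey parts unit, then push the drawer's front all the way in to its stop and let go, so that its push-push latch holds it shut with the bearing inside.

Things in the scene. Friction and masses are not known exactly. Their poses are not given: they have to be found in the camera images.
- bearing: steel ball bearing, a flat ring 52 mm across and 15 mm high with a hole and dark seals, lying flat on the work surface among a black tape roll (64 mm across) and a round two-tone tin (59 mm across, 37 mm high). Origin: centre of its underside; z up.
- tray_floor (a point): centre of the drawer tray's inner floor, 9 mm above the work surface; moves with the drawer. x level, into the unit (the way to push), y level across, z up. Tray inside 85 mm (x) by 134 mm (y); side walls 5, rear wall 9, front plate 38 mm above the floor. When open, all but the last 5 mm of its length lies clear; behind stands the grey unit, 140 deep, 156 wide, 50 mm high.
- front_plate (a point): middle of the outer face of the drawer's plain metal front plate, the face to push on; moves with the drawer. Plate 150 mm wide, 42 mm high, 6 mm thick, edges 5 and 47 mm above the work surface, this point 26 mm. x points square into the plate (the way to push), y along it, z up. The tray floor's centre lies 48 mm behind it.
- drawer (a joint): how far the drawer stands out from its inner stop, m: 0.080 open (a spring of 3.5 N holds it there), 0 pushed to the stop (5 N; slow pushing takes under 8 N). Pushed to below 0.004 and let go, it comes back a little and stays latched at about 0.012, the plate 12 mm off the unit. Let go sooner, it springs open. Pushing a latched drawer to the stop again unlatches it.
Things that resemble listed ones, but are neither listed nor needed, are in the scene too. What is shaped like the bearing but blue or yellow is not meant.

How it is judged:
On the way, in this order (a step that is already met when the one before it is completed fails the run):
1. the bearing lies let go in the open drawer (value of joint drawer above 0.06 m and horizontal distance between bearing and tray_floor below 0.05 m and z of bearing in the frame of tray_floor between -0.003 and 0.004 m and contact force between bearing and the fingers below 0.1 N), for 0.2 s.
2. the drawer is pushed in to its stop (value of joint drawer below 0.006 m).
At the end, for the whole second after the job is handed in: The drawer stays latched by itself, standing 7 to 16 mm out of its stop and still; the bearing lies flat (within 10 degrees) and at rest on the tray's floor, its centre within 50 mm of the floor's centre (value of joint drawer between 0.007 and 0.016 m and velocity of joint drawer between -0.01 and 0.01 m/s and horizontal distance between bearing and tray_floor below 0.05 m and z of bearing in the frame of tray_floor between -0.003 and 0.004 m and angle between bearing's own z axis and vertical below 0.17 rad and linear speed of bearing below 0.02 m/s); the robot touches nothing.
It also fails if it takes over 61 s, if anything falls off the work surface, if the arm or the gripper's body presses on something with over 40 N, if the wrist force passes 120 N, or if a joint passes its speed limit or range.

## Working session

There is one attempt and no reset: what is moved stays moved. The work goes in short steps, Python scripts to look and compute and a tool call to move; the robot and the scene stay as the last step left them, time stands still between calls to the robot, and variables do not carry over. Pictures are saved under pics/ and viewed, at most 10 in all, crops included, and the job is handed in when it is done.

Besides the shell and the picture viewer there is one more tool, called by a JSON object that holds its "op" and its "data". play_rows: Moves the arm, as the interface text tells. Its arguments: {"type":"object","properties":{"xyz":{"type":"array","items":{"type":"array","items":{"type":"number"}}},"rot":{"type":"array","items":{"type":"array","items":{"type":"number"}}},"grip":{"type":"array","items":{"type":"number"}}},"required":["xyz","rot","grip"]}

```bash
mkdir -p pics; cat > h.py <<'E'
import numpy as np, cv2
from bench import readout, vision, ctrl
def pts(c):
    K=c["camera_matrix"];d=c["depth"];h,w=d.shape
    u,v=np.meshgrid(np.arange(w),np.arange(h))
    p=np.stack([u,v],-1).reshape(-1,1,2).astype(np.float64)
    n=cv2.undistortPoints(p,K,np.array([c["k1"],0,0,0.])).reshape(h,w,2)
    P=np.dstack([n[...,0]*d,n[...,1]*d,d])
    E=c["extrinsics"]; W=P@E[:3,:3].T+E[:3,3]; W[d==0]=np.nan
    return W
E
python3 - <<'E'
from h import *
for n in("top","side"):
    c=vision.camera(n); W=pts(c); np.savez(n+"0.npz",W=W,col=c["color"])
    cv2.imwrite(f"pics/{n}0.png",cv2.cvtColor(c["color"],cv2.COLOR_RGB2BGR)); print(n,c["extrinsics"].round(3).tolist(),c["k1"])
o=readout.get_obs();print(o["eef_rot"],o["time_s"],ctrl.tips_ahead)
E
```

```text
top [[-0.013, -0.993, 0.114, 0.424], [-1.0, 0.013, -0.002, -0.086], [0.001, -0.115, -0.993, 1.077], [0.0, 0.0, 0.0, 1.0]] -0.037535561483897945
side [[-0.976, -0.101, 0.194, 0.363], [-0.218, 0.438, -0.872, 0.762], [0.003, -0.893, -0.45, 0.479], [0.0, 0.0, 0.0, 1.0]] 0.050264648801424484
[-8.47024454e-04  9.75591596e-01  2.19591258e-01 -4.99263064e-06] 0.1 0.019
```

View pics/top0.png

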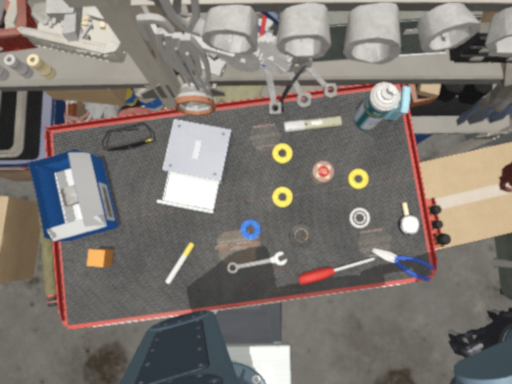

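View pics/side0.png

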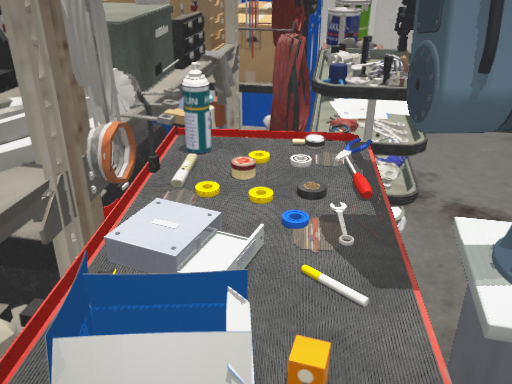

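The top view shows the steel bearing at about (360,217) px. The grey unit is at (197,150), with its drawer open toward the robot at (190,190), and the plate is along about (185,208). The blue and yellow rings are decoys.

```bash
python3 - <<'E'
from h import *
f=np.load("top0.npz");W=f["W"];col=f["col"]
# bearing
def box(u0,u1,v0,v1):return W[v0:v1,u0:u1].reshape(-1,3)
B=box(343,378,202,234);m=B[:,2]>0.007;b=B[m]
print("bearing",b.mean(0),b.min(0),b.max(0),m.sum(),np.median(B[~m],0))
c,r=cv2.minEnclosingCircle(b[:,:2].astype(np.float32));print(c,r)
s=np.load("side0.npz")["W"]
def rect(P,name):
    q=cv2.minAreaRect(P[:,:2].astype(np.float32));print(name,len(P),q,cv2.boxPoints(q).round(4).tolist(),np.median(P[:,2]))
A=box(150,240,112,218);rect(A[(A[:,2]>.042)&(A[:,2]<.06)&(A[:,0]>0.4)],"top surfs z>42")
for W_,n in((W,"top"),(s,"side")):
    P=W_.reshape(-1,3);k=(P[:,0]>.25)&(P[:,0]<.6)&(P[:,1]>0)&(P[:,1]<.3);P=P[k]
    a=P[(P[:,2]>.043)&(P[:,2]<.062)];
    img=np.zeros((80,70),np.uint8)
    # local height map
    H=np.full((70,64),np.nan)
    for p in P:
        i=int((p[0]-.25)/.005);j=int((p[1])/.005)
        if i<70 and j<64:H[i,j]=np.nanmax([H[i,j],p[2]])
    hh=np.nan_to_num(H*1000,nan=-0)
    np.save(n+"H.npy",hh)
    v=cv2.applyColorMap(np.clip(hh*4,0,255).astype(np.uint8),cv2.COLORMAP_JET)
    cv2.imwrite(f"pics/{n}H.png",cv2.resize(v[::-1,::-1],None,fx=6,fy=6,interpolation=0))
a=cv2.imread("pics/topH.png");b=cv2.imread("pics/sideH.png");cv2.imwrite("pics/H.png",np.hstack([a,b]))
E
```

```text
bearing [ 0.48359531 -0.35314062  0.0144667 ] [ 0.45922615 -0.37819377  0.00704123] [ 0.5193593  -0.3290181   0.02108766] 229 [nan nan nan]
(0.48899388313293457, -0.35368621349334717) 0.03057383932173252
top surfs z>42 3140 ((0.6248898506164551, 0.08816958963871002), (0.15782304108142853, 0.22445103526115417), 78.056884765625) [[0.49880000948905945, 0.03420000150799751], [0.7184000015258789, -0.012299999594688416], [0.7509999871253967, 0.1421000063419342], [0.5314000248908997, 0.18860000371932983]] 0.050004953724073764
```

View pics/H.png

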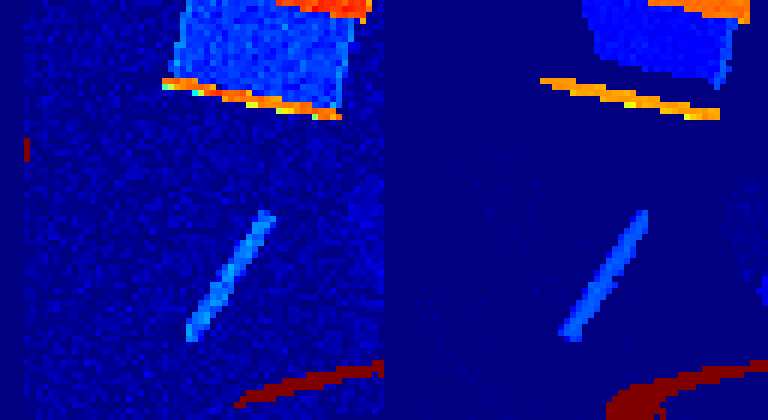

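The height map shows the plate and unit clearly. The push direction is about -11.9°, the front plate point is about (0.515, 0.111) and the tray centre about (0.562, 0.1015). The bearing is at about (0.484, -0.3535). I'll move above it, with the tool turned to match the drawer.

{"op": "play_rows", "data": {"xyz": [[36,-6,10],[72,-12,30],[108,-18,50],[144,-24,70],[180,-30,90],[216,-36,110],[252,-42,130],[286,-48,150],[286,-48,170],[286,-48,170]], "rot": [[0,0,0.1],[0,0,0.2],[0,0,0.3],[0,0,0.4],[0,0,0.5],[0,0,0.6],[0,0,0.652],[0,0,0.652],[0,0,0.652],[0,0,0.652]], "grip": [0.85,0.85,0.85,0.85,0.85,0.85,0.85,0.85,0.85,0.85]}}

```text
time_s: 1.35
eef_pos: [0.4827, -0.3525, 0.078]
eef_rot: [-0.001, 0.995, -0.104, -0.002]
wrist_force: [-0.2, -0.3, 0.2]
opening: 0.848
grasp_force: 0.0
```

```bash
cat >> h.py <<'E'
def tool():
    from scipy.spatial.transform import Rotation as R
    o=readout.get_obs();q=o["eef_rot"]
    return o,R.from_quat([q[1],q[2],q[3],q[0]]).as_matrix()
def to(p):
    o,M=tool();return (M.T@(np.array(p)-o["eef_pos"])*1000).round(1)
E
python3 - <<'E'
from h import *
o,M=tool();print(o["eef_pos"],M.round(3).tolist(),o["opening"],o["q"],o["wrist_force"])
c=vision.camera("side");W=pts(c)
P=W.reshape(-1,3);k=(np.hypot(P[:,0]-.484,P[:,1]+.3535)<.04)&(P[:,2]>.008)&(P[:,2]<.022);b=P[k];print("bearing side",b.mean(0),b.min(0),b.max(0),cv2.minEnclosingCircle(b[:,:2].astype(np.float32)))
k=(np.hypot(P[:,0]-.484,P[:,1]+.3535)<.08)&(P[:,2]>.03);print("lowest tool pts",np.sort(P[k][:,2])[:12])
print(to([.4838,-.3535,.021]))
cv2.imwrite("pics/s1.png",cv2.cvtColor(cv2.resize(c["color"][60:240,220:420],None,fx=3,fy=3),cv2.COLOR_RGB2BGR))
E
```

```text
[ 0.48272445 -0.35248573  0.07797055] [[0.978, -0.207, -0.003], [-0.207, -0.978, 0.003], [-0.004, -0.002, -1.0]] 0.848328010725792 [-8.28899893e-01  4.37339109e-01  1.66002626e+00 -4.27613157e-04
  1.04891623e+00  9.50854921e-01] [-0.22075117 -0.33721582  0.19761835]
bearing side [ 0.48365705 -0.34828734  0.0114535 ] [ 0.45852273 -0.38015569  0.00802916] [ 0.50887245 -0.32244126  0.01490814] ((0.48362997174263, -0.35161957144737244), 0.029292317107319832)
lowest tool pts [0.0633568  0.06452433 0.06475001 0.06598242 0.06601095 0.06612276
 0.06618667 0.06642179 0.06645967 0.06660974 0.06706248 0.06751066]
[ 0.7 -0.1 58.4]
```

View pics/s1.png

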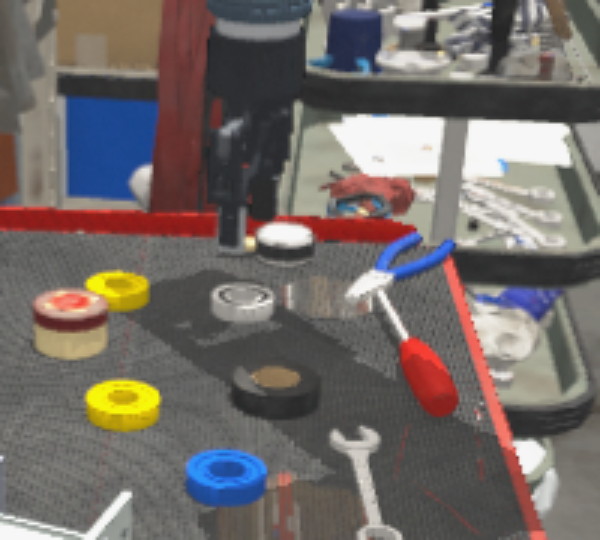

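The crop shows the steel bearing free at (242,301), with the gripper above it. The tips are about 14 mm ahead of the TCP at this opening. I'll descend and grip.

{"op": "play_rows", "data": {"xyz": [[0.5,0,15],[0.5,0,30],[0.5,0,42],[0.5,0,50],[0.5,0,55],[0.5,0,58],[0.5,0,58],[0.5,0,58],[0.5,0,58],[0.5,0,58]], "rot": [[0,0,0],[0,0,0],[0,0,0],[0,0,0],[0,0,0],[0,0,0],[0,0,0],[0,0,0],[0,0,0],[0,0,0]], "grip": [0.85,0.85,0.85,0.85,0.85,0.85,0.85,0.4,0.4,0.4]}}

```text
time_s: 2.65
eef_pos: [0.4852, -0.3542, 0.0233]
eef_rot: [0.0, 0.995, -0.104, 0.0]
wrist_force: [-0.9, 1.0, 5.3]
opening: 0.565
grasp_force: 61.7
```

{"op": "play_rows", "data": {"xyz": [[0,0,0],[0,0,0],[0,0,0],[0,0,0],[0,0,-10],[0,0,-30],[0,0,-60],[0,0,-90],[0,0,-110],[0,0,-110]], "rot": [[0,0,0],[0,0,0],[0,0,0],[0,0,0],[0,0,0],[0,0,0],[0,0,0],[0,0,0],[0,0,0],[0,0,0]], "grip": [0.4,0.4,0.4,0.4,0.4,0.4,0.4,0.4,0.4,0.4]}}

```text
time_s: 3.9
eef_pos: [0.4858, -0.3548, 0.1348]
eef_rot: [0.001, 0.995, -0.104, 0.002]
wrist_force: [-0.7, -0.9, -1.6]
opening: 0.562
grasp_force: 62.2
```

```bash
python3 - <<'E'
from h import *
o,M=tool();print(o["eef_pos"],o["opening"],o["grasp_force"],o["wrist_force"])
c=vision.camera("side");W=pts(c);P=W.reshape(-1,3)
k=(np.hypot(P[:,0]-.4838,P[:,1]+.3535)<.025);print("old spot max z of low pts",P[k&(P[:,2]<.05)][:,2].max(), "lowest tool",np.sort(P[k&(P[:,2]>.05)][:,2])[:5])
print(to([.562,.1015,.13]),to([.562,.1015,.03]))
E
```

```text
[ 0.48575007 -0.35477292  0.13478483] 0.562349809080461 62.170415811706334 [-0.72166982 -0.85247006 -1.60820825]
old spot max z of low pts 0.00016361558675070942 lowest tool [0.10844321 0.10911186 0.10951415 0.10973135 0.11010659]
[ -19.2 -461.5    2.6] [ -19.3 -461.6  102.6]
```

The bearing is held and its old spot is empty. I'll carry it over the tray.

{"op": "play_rows", "data": {"xyz": [[0,-30,0],[-2,-80,0],[-4,-130,0],[-6,-180,0],[-8,-235,0],[-11,-290,0],[-14,-345,0],[-16,-395,0],[-18,-435,0],[-19,-461,0]], "rot": [[0,0,0],[0,0,0],[0,0,0],[0,0,0],[0,0,0],[0,0,0],[0,0,0],[0,0,0],[0,0,0],[0,0,0]], "grip": [0.4,0.4,0.4,0.4,0.4,0.4,0.4,0.4,0.4,0.4]}}

```text
time_s: 5.2
eef_pos: [0.5607, 0.1033, 0.1304]
eef_rot: [0.0, 0.995, -0.104, -0.002]
wrist_force: [0.2, -0.8, -1.5]
opening: 0.565
grasp_force: 62.2
```

{"op": "play_rows", "data": {"xyz": [[0,0,0],[0,0,0],[0,0,10],[0,0,20],[0,0,30],[0,0,40],[0,0,40],[0,0,40],[0,0,40],[0,0,40]], "rot": [[0,0,0],[0,0,0],[0,0,0],[0,0,0],[0,0,0],[0,0,0],[0,0,0],[0,0,0],[0,0,0],[0,0,0]], "grip": [0.4,0.4,0.4,0.4,0.4,0.4,0.4,0.4,0.4,0.4]}}

```text
time_s: 6.45
eef_pos: [0.5622, 0.1012, 0.0927]
eef_rot: [-0.0, 0.995, -0.104, 0.0]
wrist_force: [-0.7, 0.2, -2.2]
opening: 0.562
grasp_force: 62.2
```

```bash
python3 - <<'E'
from h import *
o,M=tool();print(o["eef_pos"],o["opening"],o["grasp_force"],o["wrist_force"])
c=vision.camera("side")
print(to([.562,.1015,.0325]))
cv2.imwrite("pics/s2.png",cv2.cvtColor(cv2.resize(c["color"][120:300,100:300],None,fx=3,fy=3),cv2.COLOR_RGB2BGR))
E
```

```text
[0.56216337 0.10119564 0.09271504] 0.5620450908155735 62.23518186772708 [-0.68429549  0.15521213 -2.15397226]
[-0.2 -0.3 60.1]
```

View pics/s2.png

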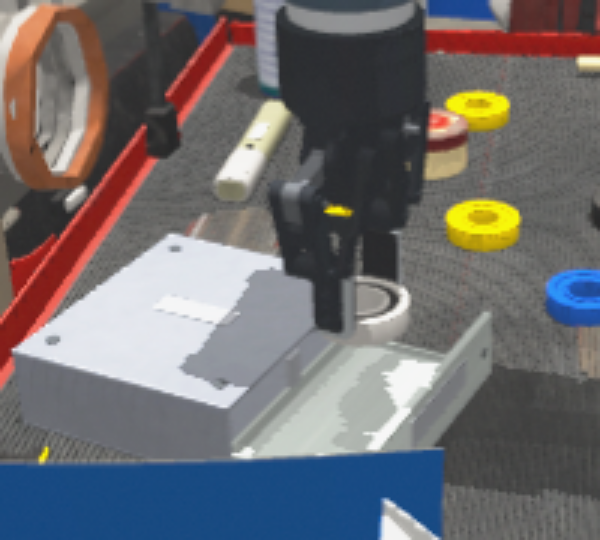

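The crop shows the bearing in the fingers at (375,305), a little tilted, above the open tray. I'll lower it slowly while watching the force.

{"op": "play_rows", "data": {"xyz": [[0,0,12],[0,0,24],[0,0,34],[0,0,42],[0,0,48],[0,0,52],[0,0,54],[0,0,56],[0,0,56],[0,0,56]], "rot": [[0,0,0],[0,0,0],[0,0,0],[0,0,0],[0,0,0],[0,0,0],[0,0,0],[0,0,0],[0,0,0],[0,0,0]], "grip": [0.4,0.4,0.4,0.4,0.4,0.4,0.4,0.4,0.4,0.4]}}

```text
time_s: 7.75
eef_pos: [0.562, 0.1012, 0.0365]
eef_rot: [-0.0, 0.995, -0.104, 0.0]
wrist_force: [0.4, 0.3, -1.3]
opening: 0.565
grasp_force: 62.2
```

```bash
python3 - <<'E'
from h import *
o,M=tool();print(o["eef_pos"],o["opening"],o["grasp_force"],o["wrist_force"])
c=vision.camera("side")
cv2.imwrite("pics/s3.png",cv2.cvtColor(cv2.resize(c["color"][160:290,170:300],None,fx=4,fy=4),cv2.COLOR_RGB2BGR))
E
```

```text
[0.56202735 0.10116008 0.03648102] 0.5648874328937866 62.23620970471529 [ 0.4351808   0.26111907 -1.33164846]
```

View pics/s3.png

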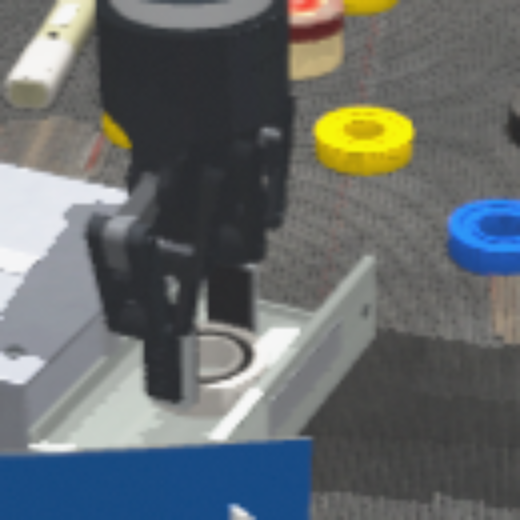

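The crop shows the bearing at (215,360), inside the tray just above the floor. I'll lower it 3 mm more, release, and lift away.

{"op": "play_rows", "data": {"xyz": [[0,0,1],[0,0,2],[0,0,3],[0,0,3.5],[0,0,3.5],[0,0,3.5],[0,0,3.5],[0,0,3.5],[0,0,3.5],[0,0,3.5]], "rot": [[0,0,0],[0,0,0],[0,0,0],[0,0,0],[0,0,0],[0,0,0],[0,0,0],[0,0,0],[0,0,0],[0,0,0]], "grip": [0.4,0.4,0.4,0.4,0.4,0.58,0.65,0.75,0.8,0.8]}}

```text
time_s: 9.05
eef_pos: [0.5619, 0.1011, 0.0329]
eef_rot: [-0.0, 0.995, -0.104, 0.0]
wrist_force: [0.5, -0.4, -0.3]
opening: 0.801
grasp_force: 0.0
```

{"op": "play_rows", "data": {"xyz": [[0,0,0],[0,0,0],[0,0,0],[0,0,-10],[0,0,-25],[0,0,-45],[0,0,-70],[0,0,-95],[0,0,-120],[0,0,-120]], "rot": [[0,0,0],[0,0,0],[0,0,0],[0,0,0],[0,0,0],[0,0,0],[0,0,0],[0,0,0],[0,0,0],[0,0,0]], "grip": [0.8,0.8,0.8,0.8,0.8,0.8,0.8,0.8,0.8,0.8]}}

```text
time_s: 10.3
eef_pos: [0.5639, 0.1011, 0.1565]
eef_rot: [-0.0, 0.995, -0.104, 0.003]
wrist_force: [-0.1, -0.8, 0.3]
opening: 0.802
grasp_force: 0.0
```

```bash
python3 - <<'E'
from h import *
o,M=tool();print(o["eef_pos"],o["q"],o["wrist_force"])
c=vision.camera("side");W=pts(c);P=W.reshape(-1,3)
d=np.array([.978,-.207]);e=np.array([.207,.978])
s=(P[:,:2]-[.562,.1015])@d;t=(P[:,:2]-[.562,.1015])@e
k=(s>-.04)&(s<.035)&(abs(t)<.05)&(P[:,2]<.05)&(P[:,2]>.017)
print("bearing rel tray s,t,z",np.c_[s,t,P[:,2]][k].min(0),np.c_[s,t,P[:,2]][k].max(0))
k=(abs(t)<.07)&(P[:,2]>.04)&(P[:,2]<.052)&(s<-.03)&(s>-.07);print("plate top s",np.percentile(s[k],[2,50,98]),"t",t[k].min(),t[k].max())
cv2.imwrite("pics/s4.png",cv2.cvtColor(cv2.resize(c["color"][160:290,170:300],None,fx=4,fy=4),cv2.COLOR_RGB2BGR))
E
```

```text
[0.56392018 0.10114905 0.15651516] [-2.96199947e-02  2.72786920e-01  1.69774111e+00  2.01599619e-05
  1.16455075e+00  1.75029106e+00] [-0.05914823 -0.81328297  0.2904229 ]
bearing rel tray s,t,z [-0.02738213 -0.02411141  0.01718297] [0.02324405 0.02920711 0.02441383]
plate top s [-0.04876548 -0.04682564 -0.04227488] t -0.06814471018768439 0.06969253748475387
```

View pics/s4.png

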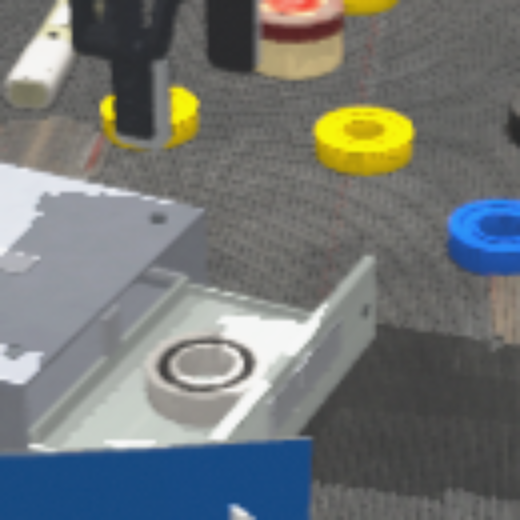

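The crop shows the bearing at (207,377), flat and centred in the tray. I'll shut the gripper, back off in front of the plate and go down.

{"op": "play_rows", "data": {"xyz": [[-20,0,0],[-45,0,0],[-70,0,0],[-95,0,0],[-100,0,10],[-100,0,45],[-100,0,80],[-100,0,110],[-100,0,123],[-100,0,123]], "rot": [[0,0,0],[0,0,0],[0,0,0],[0,0,0],[0,0,0],[0,0,0],[0,0,0],[0,0,0],[0,0,0],[0,0,0]], "grip": [0,0,0,0,0,0,0,0,0,0]}}

```text
time_s: 11.6
eef_pos: [0.4635, 0.1218, 0.0288]
eef_rot: [0.0, 0.995, -0.105, -0.001]
wrist_force: [0.5, -0.1, -0.7]
opening: 0.001
grasp_force: 0.0
```

{"op": "play_rows", "data": {"xyz": [[0,0,0],[4,0,0],[8,0,0],[12,0,0],[16,0,0],[20,0,0],[24,0,0],[28,0,0],[32,0,0],[36,0,0]], "rot": [[0,0,0],[0,0,0],[0,0,0],[0,0,0],[0,0,0],[0,0,0],[0,0,0],[0,0,0],[0,0,0],[0,0,0]], "grip": [0,0,0,0,0,0,0,0,0,0]}}

```text
time_s: 12.85
eef_pos: [0.4995, 0.1144, 0.0298]
eef_rot: [-0.0, 0.995, -0.104, -0.0]
wrist_force: [-0.2, 0.2, 0.6]
opening: -0.002
grasp_force: 0.0
```

```bash
cat >> h.py <<'E'
d=np.array([.978,-.207]);e=np.array([.207,.978])
def st():
    o,M=tool();p=o["eef_pos"];q=p[:2]-[.562,.1015]
    print("tcp s,t,z",q@d,q@e,p[2],"F push",o["wrist_force"][:2]@d,o["wrist_force"],o["opening"])
    c=vision.camera("side");P=pts(c).reshape(-1,3)
    s=(P[:,:2]-[.562,.1015])@d;t=(P[:,:2]-[.562,.1015])@e
    k=(abs(t)<.07)&(abs(t)>.03)&(P[:,2]>.035)&(P[:,2]<.0485)&(s<.034)&(s>-.07);print("plate s",np.percentile(s[k],[2,50,98]),k.sum())
    return c
E
python3 -c "
from h import *;st()"
```

```text
tcp s,t,z -0.06374410454554384 -0.00032272867648573927 0.029784026273804377 F push -0.19150849046163781 [-0.15968127  0.17072564  0.64785748] -0.002181759494615779
plate s [-0.04916683 -0.04763948 -0.04287153] 109
```

{"op": "play_rows", "data": {"xyz": [[2,0,0],[4,0,0],[6,0,0],[9,0,0],[12,0,0],[16,0,0],[20,0,0],[24,0,0],[28,0,0],[32,0,0]], "rot": [[0,0,0],[0,0,0],[0,0,0],[0,0,0],[0,0,0],[0,0,0],[0,0,0],[0,0,0],[0,0,0],[0,0,0]], "grip": [0,0,0,0,0,0,0,0,0,0]}}

```text
time_s: 14.15
eef_pos: [0.5306, 0.1079, 0.0296]
eef_rot: [-0.0, 0.995, -0.104, -0.0]
wrist_force: [-4.0, 2.6, 1.6]
opening: -0.003
grasp_force: 2.5
```

{"op": "play_rows", "data": {"xyz": [[4,0,0],[8,0,0],[12,0,0],[16,0,0],[20,0,0],[24,0,0],[28,0,0],[32,0,0],[35,0,0],[37,0,0]], "rot": [[0,0,0],[0,0,0],[0,0,0],[0,0,0],[0,0,0],[0,0,0],[0,0,0],[0,0,0],[0,0,0],[0,0,0]], "grip": [0,0,0,0,0,0,0,0,0,0]}}

```text
time_s: 15.4
eef_pos: [0.5667, 0.1004, 0.0296]
eef_rot: [-0.0, 0.995, -0.104, -0.0]
wrist_force: [-4.3, 4.2, 1.9]
opening: -0.003
grasp_force: 2.7
```

```bash
python3 -c "
from h import *;c=st();cv2.imwrite('pics/s5.png',cv2.cvtColor(cv2.resize(c['color'][160:290,150:300],None,fx=4,fy=4),cv2.COLOR_RGB2BGR))"
```

```text
tcp s,t,z 0.004856483428086114 -8.021466735576952e-05 0.029588415677984533 F push -5.038924826074707 [-4.27374398  4.15074016  1.88982417] -0.003451058659575689
plate s [0.01429677 0.01590482 0.02163013] 127
```

View pics/s5.png

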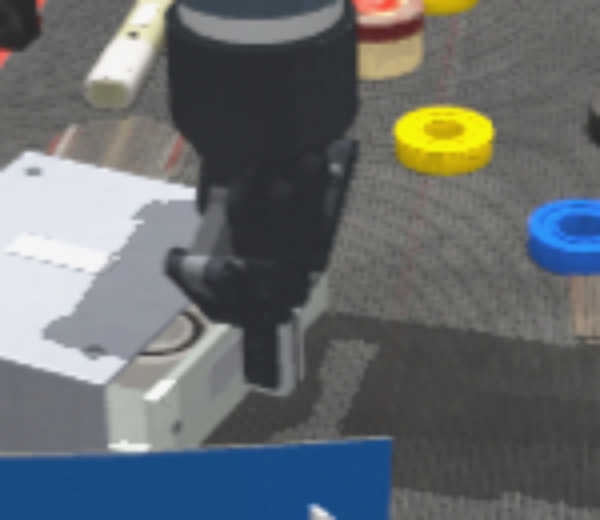

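The drawer is most of the way in (plate at (180,400)), with about 16 mm left. I'll continue slowly.

{"op": "play_rows", "data": {"xyz": [[2,0,0],[4,0,0],[6,0,0],[8,0,0],[10,0,0],[11,0,0],[12,0,0],[13,0,0],[14,0,0],[14.5,0,0]], "rot": [[0,0,0],[0,0,0],[0,0,0],[0,0,0],[0,0,0],[0,0,0],[0,0,0],[0,0,0],[0,0,0],[0,0,0]], "grip": [0,0,0,0,0,0,0,0,0,0]}}

```text
time_s: 16.7
eef_pos: [0.5808, 0.0975, 0.0296]
eef_rot: [-0.0, 0.995, -0.104, -0.0]
wrist_force: [-5.4, 3.4, 2.2]
opening: 0.004
grasp_force: 2.7
```

{"op": "play_rows", "data": {"xyz": [[0.3,0,0],[0.6,0,0],[0.9,0,0],[1.2,0,0],[1.5,0,0],[1.8,0,0],[2,0,0],[2,0,0],[2,0,0],[2,0,0]], "rot": [[0,0,0],[0,0,0],[0,0,0],[0,0,0],[0,0,0],[0,0,0],[0,0,0],[0,0,0],[0,0,0],[0,0,0]], "grip": [0,0,0,0,0,0,0,0,0,0]}}

```text
time_s: 17.95
eef_pos: [0.5828, 0.0971, 0.0296]
eef_rot: [-0.0, 0.995, -0.104, -0.0]
wrist_force: [-4.7, 3.9, 1.6]
opening: 0.002
grasp_force: 2.6
```

```bash
python3 -c "
from h import *;st()"
```

```text
tcp s,t,z 0.021250689358615352 -4.597219150025822e-06 0.02957915183096186 F push -5.38534430567318 [-4.68566911  3.87806721  1.57345911] 0.0022015859923242235
plate s [0.03050398 0.03186873 0.03388796] 99
```

{"op": "play_rows", "data": {"xyz": [[0.3,0,0],[0.6,0,0],[0.9,0,0],[1.2,0,0],[1.5,0,0],[1.5,0,0],[1.5,0,0],[1.5,0,0],[1.5,0,0],[1.5,0,0]], "rot": [[0,0,0],[0,0,0],[0,0,0],[0,0,0],[0,0,0],[0,0,0],[0,0,0],[0,0,0],[0,0,0],[0,0,0]], "grip": [0,0,0,0,0,0,0,0,0,0]}}

```text
time_s: 19.25
eef_pos: [0.5829, 0.0971, 0.0296]
eef_rot: [-0.0, 0.995, -0.104, -0.002]
wrist_force: [-10.4, 4.8, 7.3]
opening: 0.001
grasp_force: 5.6
```

The force has risen and the TCP has stopped advancing, so the drawer is at its stop. I'll back off.

{"op": "play_rows", "data": {"xyz": [[-2,0,0],[-5,0,0],[-9,0,0],[-13,0,0],[-18,0,0],[-25,0,0],[-35,0,0],[-45,0,0],[-60,0,0],[-60,0,0]], "rot": [[0,0,0],[0,0,0],[0,0,0],[0,0,0],[0,0,0],[0,0,0],[0,0,0],[0,0,0],[0,0,0],[0,0,0]], "grip": [0,0,0,0,0,0,0,0,0,0]}}

```text
time_s: 20.5
eef_pos: [0.524, 0.1092, 0.0295]
eef_rot: [0.0, 0.995, -0.104, -0.001]
wrist_force: [0.5, 0.5, 0.1]
opening: 0.005
grasp_force: 0.0
```

```bash
python3 -c "
from h import *;c=st();cv2.imwrite('pics/s6.png',cv2.cvtColor(cv2.resize(c['color'][160:290,150:300],None,fx=4,fy=4),cv2.COLOR_RGB2BGR))"
```

```text
tcp s,t,z -0.03873345055841833 -0.0002931018473240385 0.029510501458666343 F push 0.3797677394194144 [0.49714264 0.51419208 0.10097084] 0.004859339300556454
plate s [0.01741535 0.01927757 0.0246028 ] 165
```

View pics/s6.png

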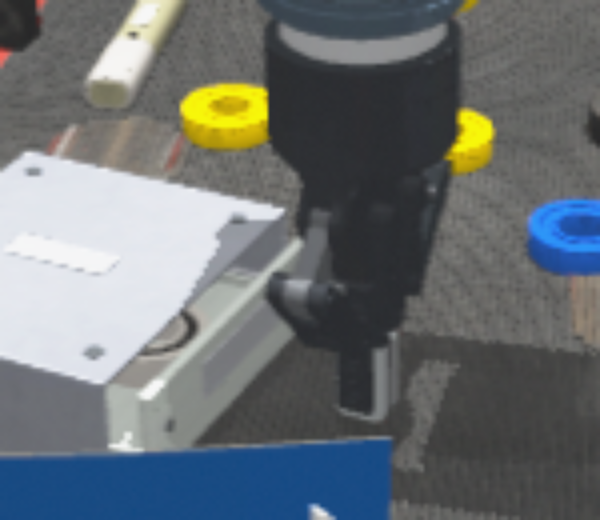

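The picture shows the drawer latched: the plate came back about 13 mm, the bearing is visible flat at (170,335), and the gripper is clear.

```bash
python3 -c "
from h import *;print(ctrl.hand_in())"
```

```text
the job is handed in; nothing more can be done
None
```

The job is handed in at about 20.5 s of the 61 s allowed: the bearing lies flat in the tray, and the drawer reached its stop and latched about 13 mm out by camera, with the gripper clear; no verdict was returned.

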